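# Fit an index plate and its retaining collar on a bench fixture

### The arm

A 7-joint arm with a two-finger parallel gripper is mounted at the origin on a cart in front of the work surface, level with it; the furniture and walls round the work are solid. World frame = base frame: x ahead of the robot, y to its left, z up, the work surface at z = 0. Lengths are in m, angles in rad, forces in N, time in s.
With the tool pointing down it reaches from about 0.4 to 0.9 m from the base axis. Payload 5.6 kg.
Tool frame: the origin (TCP) lies midway between the tips of the shut fingers; the grasp point (between the pads) lies 19 mm behind it; z points along the fingers, y is the line along which they close (so a half turn about z gives the same grasp; the last joint's range is limited). The gripper opens to 92 mm and grips with 3 to 60 N. Pads are 20 mm wide; open, the fingers measure 128 mm over their backs; the gripper's body (75 mm by 189 mm) begins 69 mm behind the grasp point.
Start: joints at [-1.349, 0.468, -0.012, 1.603, 0.006, 1.071, -0.056], TCP at [0.17, 0.627, 0.182] pointing down, gripper open.
Joint ranges: [-2.53, 2.53], [-0.31, 2.02], [-1.57, 1.55], [0.28, 2.44], [-1.29, 4.43], [0.15, 1.84], [-2.92, 2.92]. Speed limits (rad/s): [2.57, 2.57, 3.14, 3.14, 3.14, 3.14, 3.14].

### API

Orientations are given as [roll, pitch, yaw] about the fixed x, y, z axes, in that order (R = Rz(yaw) Ry(pitch) Rx(roll)).
In Python, from workcell import manip, vision gives the robot as it stands.
- The arm moves only by the tool carry_out, never from a script. Its argument "deltas" is a list of rows, each an object with "translation": the shift along the tool's x, y, z in cm, a list of three; "rotation": the turn, a rotation vector about the tool's x, y, z in degrees, a list of three; "gripper": the finger opening in cm, from 0 to 9.19. In form: [{"translation": [dx, dy, dz], "rotation": [rx, ry, rz], "gripper": gripper}, ...]. A call has 1 to 8 rows; each row shifts and turns the commanded pose from where the row before left it, along the tool's axes as they then stand; what a row does not reach is not made up. A row lasts 1/10 s, in which the tool goes at most 50 mm and 8.59 degrees, less where a joint would pass 70% of its speed; a pose out of reach is approached as far as the arm can. A call with a gripper value outside its range is refused whole. The fingers move at their own pace and stop on an object; "newtons" is the grip in N (left out, the last holds). Time passes only in rows, so rows that do not move let the fingers close. It gives the time, the measured TCP pose, the force, the opening and the grip force at its end, in the units of the state.
- manip.state(): the state, without advancing time (a new reading comes with each control period).
- vision.grab_frame(name): name is "side" or "top" or "wrist"; returns (picture, depth): 420x560x3 uint8, blue, green, red; 420x560 float32, m along the optical axis (not along the pixel's ray), 0 where there is no reading.
- vision.camera_info(name): a dict with "fovy" (degrees; the focal length in pixels is half the picture's height over the tangent of half this angle, whatever the lens; pixels are square), "cx", "cy" (the principal point, pixels), "D" ([k1, k2, p1, p2, k3] as OpenCV has them; the pictures are not rectified), "rvec" (rotation vector, rad) and "tvec" (3), from world to camera coordinates, as OpenCV has them; the wrist camera has in their place "T_tool_cam" (4x4, takes a point from camera to tool coordinates, whose origin is the TCP and whose axes are the flange's). Camera axes: x right, y down, z forward; pixel columns grow to the right and rows downward; lengths in m; the calibration is good to about 2 mm. A picture is of the moment at which its call begins: read the wrist's pose just before it. camera_info takes no time and is no camera call.
- manip.finish_job(): hands the job in; it is judged then, once.
The state is a dict: "time_s": time; "joint_pos": joint angles; "joint_vel": joint speeds; "tau": joint torques, N m; "position": TCP position; "ee_rot": TCP orientation; "contact_force": force on the tool from outside, world axes, zero at the start; "ft_torque": the same for the moment, N m; "width": opening from 0.0 (shut) to 1.0 (fully open); "finger_force": force on a finger pad.
Only numpy, scipy, OpenCV 4.12 (cv2) and the standard library are available. Lean on these libraries where they do the work, as an engineer would, in place of code of your own. Each camera call takes 0.05 s, during which the arm holds its last target. There are 200 camera calls.

### The job

Fit the index plate on the bench fixture: lower it over the centre shaft with its slot over the upright anti-rotation pin, until it lies flat and fully home on the seat and holds the spring sensor pin down. Then slip the retaining collar over the shaft so it sits flat on the plate's hub. Lower both gently, without dropping or forcing them, and leave the screw jar, the spanner and the multimeter where they are.

Things in the scene. Friction and masses are not known exactly. Their poses are not given: they have to be found in the camera images.
- fixture: Bench fixture, fixed: grey base 170 (its x) x 100 x 14 mm with a round steel seat (66 mm, top 30 mm over the bench), a shaft in the middle, an anti-rotation pin 42 mm from it towards its +x and a sensor pin in a black housing (top 25 mm over the bench) 47 mm towards its -x. Origin: centre of the underside; z up. Yaw within 0.5 rad of the world's axes (+x away from the robot).
- seat (a point): Centre of the seat's top face, 30 mm above the bench, on the shaft's axis; axes as the fixture's.
- shaft_top (a point): Centre of the top of the shaft, 86 mm above the bench (56 mm above the seat). The shaft is 20 mm in diameter; its last 6 mm taper to 12 mm.
- pin_top (a point): Centre of the top of the anti-rotation pin, 53 mm above the bench (23 mm above the seat), 42 mm from the shaft's axis in the fixture's +x. The pin is 8 mm in diameter; its last 4 mm taper to 3 mm.
- sensor_tip (a point): Top of the sensor pin, an 8 mm brass pin on the fixture's -x side, 47 mm from the shaft's axis; released, it stands about 6 mm above the level of the seat.
- sensor_pin (a joint): Travel of the sensor pin: 0 released, grows as it is pressed down; about 0.006 m when the plate is fully home, 0.008 at most. Its spring gives 0.5 N at 0 and about 1.1 N when the plate is home, so the plate's own weight holds it down.
- plate: Index plate, loose steel, 0.4 to 0.7 kg: rounded rectangle 110 (its x) x 70 x 10 mm, lying flat, hub up. In the middle a 22 mm through bore and a round hub, 40 mm outer diameter, rising 22 mm above the plate (32 mm in all), to be gripped from above. A through slot 13 (along x) x 10 mm lies 42 mm from the middle towards its +x only. Origin: bore centre at the underside; z up.
- slot (a point): Centre of the plate's slot at the underside, 42 mm from the bore's axis in the plate's +x.
- hub_top (a point): Centre of the top face of the plate's hub, 32 mm above the plate's underside.
- collar: The retaining collar, loose, 0.15 to 0.27 kg: a plain steel ring of 40 mm outer diameter, 23 mm bore, 26 mm high, standing on the bench; both faces alike. Origin: centre of its underside.
- collar_center (a point): Middle of the collar, 13 mm above its underside, on its axis.
- screw_jar: Bystander: jar with black lid, 60 mm diameter, 76 mm high; origin at the centre of its underside.
- spanner: Bystander: small steel spanner lying flat near the front edge, 23 x 171 x 8 mm; origin at the centre of its underside.
- multimeter: Bystander: grey multimeter lying flat, 152 x 77 x 44 mm; origin at the centre of its underside.
Mind the look-alikes: they are no part of the job. Of the things that look like the collar, the smallest one is meant.

How it is judged:
On the way, in this order (a step that is already met when the one before it is completed fails the run):
1. the plate is home on the seat, slot over the pin, sensor pin held down (horizontal distance between plate and seat below 0.003 m and z of plate in the frame of seat below 0.002 m and horizontal distance between slot and pin_top below 0.005 m and angle between plate's own z axis and vertical below 0.04 rad and value of joint sensor_pin above 0.0045 m), for 0.2 s.
2. the collar sits on the plate's hub (horizontal distance between collar_center and shaft_top below 0.003 m and z of collar_center in the frame of hub_top between 0.01 and 0.0155 m), for 0.2 s.
At the end, for the whole second after the job is handed in: Plate flat on the seat (within 3 mm of the shaft axis, under 2 mm above the seat, tilt under 0.04 rad), slot within 5 mm of the pin axis, sensor pin pressed over 4.5 mm; collar within 3 mm of the shaft axis, its middle 10 to 15.5 mm above the hub top; both at rest (all of step 1 and all of step 2 and linear speed of each of plate, collar below 0.01 m/s); the robot touches nothing.
It fails at once if the plate is dropped on or forced against the fixture (over 60 N) (contact force between plate and fixture above 60 N).
It fails at once if the collar is dropped on or forced against the plate (over 60 N) (contact force between collar and plate above 60 N).
It fails at once if the screw jar is moved by more than 3 cm (distance of screw_jar from where it was at the start of the episode above 0.03 m).
It fails at once if the spanner is moved by more than 3 cm (distance of spanner from where it was at the start of the episode above 0.03 m).
It fails at once if the multimeter is moved by more than 3 cm (distance of multimeter from where it was at the start of the episode above 0.03 m).
It also fails if it takes over 58 s, if anything falls off the work surface, if the arm or the gripper's body presses on something with over 40 N, if the wrist force passes 120 N, or if a joint passes its speed limit or range.

## Working session

There is one attempt and no reset: what is moved stays moved. The work goes in short steps, Python scripts to look and compute and a tool call to move; the robot and the scene stay as the last step left them, time stands still between calls to the robot, and variables do not carry over. Pictures are saved under pics/ and viewed, at most 13 in all, crops included, and the job is handed in when it is done.

Besides the shell and the picture viewer there is one more tool, called as name(argument=value, ...), one argument or row to a line, values as JSON. carry_out: Moves the arm, as the interface text tells. Its arguments: {"type":"object","properties":{"deltas":{"type":"array"},"newtons":{"type":"number"}},"required":["deltas"]}

```bash
ls; mkdir -p pics; python3 - <<'E'
from workcell import manip, vision
import cv2,numpy as np
print(manip.state())
for n in("side","top","wrist"):
    print(n,vision.camera_info(n))
for n in("side","top"):
    p,d=vision.grab_frame(n); cv2.imwrite(f"pics/{n}0.png",p); np.save(f"pics/{n}0.npy",d)
E
```

```text
pics
{'time_s': 0.0, 'joint_pos': array([-1.34899403,  0.46835301, -0.01160606,  1.60359899,  0.00600097,
        1.0713634 , -0.05631417]), 'joint_vel': array([-0.00010656, -0.00064268, -0.00117273,  0.0011984 ,  0.00043933,
        0.00046791,  0.00085233]), 'tau': array([ 8.80792527e-05, -5.20577037e+01, -1.21635437e-02, -2.43741918e+01,
       -5.65112242e-02,  1.74513215e-02,  1.82831109e-04]), 'position': array([0.17002518, 0.62673262, 0.18116626]), 'ee_rot': array([-3.13990859e+00,  1.19002251e-04,  2.87671555e+00]), 'contact_force': array([0.4280577 , 0.40518665, 0.3066124 ]), 'ft_torque': array([ 0.00749808,  0.01868442, -0.00894024]), 'finger_force': 0.0, 'width': 1.0022266334244336}
side {'fovy': 49.85914655606494, 'cx': 296.85671482674195, 'cy': 210.93285031319533, 'D': array([0.0298355, 0.       , 0.       , 0.       , 0.       ]), 'rvec': array([ 0.43924708, -2.58210069,  1.38091851]), 'tvec': array([0.4448364 , 0.23945742, 0.63459008])}
top {'fovy': 48.62768967214094, 'cx': 281.3060075868875, 'cy': 210.61053562229213, 'D': array([-0.13878275,  0.        ,  0.        ,  0.        ,  0.        ]), 'rvec': array([ 2.16496654, -2.10497086,  0.18784793]), 'tvec': array([-0.15741437,  0.5057889 ,  1.05715129])}
wrist {'fovy': 66.56093265196226, 'cx': 279.494698553546, 'cy': 214.3506188321577, 'D': array([-0.06676294,  0.        ,  0.        ,  0.        ,  0.        ]), 'T_tool_cam': array([[ 9.80473067e-04, -9.69901938e-01, -2.43493881e-01,
         6.74664610e-02],
       [ 9.99999518e-01,  9.37751931e-04,  2.91363296e-04,
         3.77976252e-04],
       [-5.42569688e-05, -2.43494049e-01,  9.69902390e-01,
        -2.01916320e-01],
       [ 0.00000000e+00,  0.00000000e+00,  0.00000000e+00,
         1.00000000e+00]])}
```

View pics/top0.png

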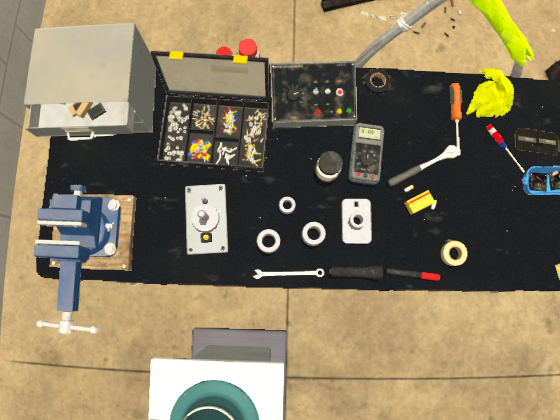

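View pics/side0.png

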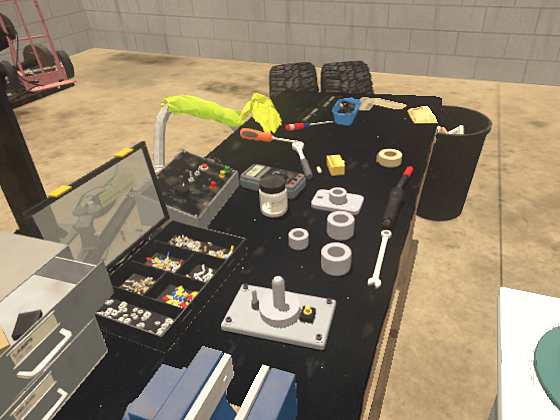

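The top view shows the fixture at about (206,218) with its sensor at (206,238), and the plate at (357,220). There are three rings: A at (287,205), B at (268,241) and C at (313,233). A looks smallest, so it fits "the smallest one is meant". I'll confirm this in one enlarged crop and measure it.

```bash
cat > h.py <<'E'
import cv2,numpy as np
from scipy.spatial.transform import Rotation as R
from workcell import manip, vision
def cam(n,st=None):
    i=vision.camera_info(n); f=210/np.tan(np.radians(i["fovy"])/2)
    K=np.array([[f,0,i["cx"]],[0,f,i["cy"]],[0,0,1]])
    if n=="wrist":
        T=np.eye(4); T[:3,:3]=R.from_euler("xyz",st["ee_rot"]).as_matrix(); T[:3,3]=st["position"]
        T=T@i["T_tool_cam"]
    else:
        T=np.eye(4); T[:3,:3]=cv2.Rodrigues(i["rvec"])[0]; T[:3,3]=i["tvec"]; T=np.linalg.inv(T)
    return K,i["D"],T
def rays(c,px):
    K,D,T=c; u=cv2.undistortPoints(np.float64(px).reshape(-1,1,2),K,D)[:,0]
    return T[:3,3],np.c_[u,np.ones(len(u))]@T[:3,:3].T
def plane(c,px,z):
    o,r=rays(c,px); return o+r*((z-o[2])/r[:,2])[:,None]
def tri(cs,pxs):   # least squares meeting point of rays
    A=0;b=0
    for c,p in zip(cs,pxs):
        o,r=rays(c,[p]); r=r[0]/np.linalg.norm(r[0]); M=np.eye(3)-np.outer(r,r); A=A+M; b=b+M@o
    return np.linalg.solve(A,b)
def proj(c,P):
    K,D,T=c; W=np.linalg.inv(T)
    return cv2.projectPoints(np.float64(P).reshape(-1,3),cv2.Rodrigues(W[:3,:3])[0],W[:3,3],K,D)[0][:,0]
def cloud(c,d):
    v,u=np.mgrid[0:420,0:560]; o,r=rays(c,np.c_[u.ravel(),v.ravel()])
    return (o+r*d.ravel()[:,None]).reshape(420,560,3)
E
python3 - <<'E'
from h import *
ct=cam("top"); p=cv2.imread("pics/top0.png"); d=np.load("pics/top0.npy"); P=cloud(ct,d)
np.set_printoptions(precision=3,suppress=True)
for n,(x0,y0,x1,y1) in dict(A=(275,195,299,216),B=(255,228,282,254),C=(300,221,327,247),plate=(338,195,375,245),fix=(182,180,231,257),jar=(312,145,347,185),meter=(345,120,387,187),vise=(34,180,136,310),draw=(25,20,158,140),box=(155,48,270,172),tester=(268,60,358,128)).items():
    q=P[y0:y1,x0:x1]; z=q[...,2]; m=(d[y0:y1,x0:x1]>0)&(z>.006); t=m&(z>np.percentile(z[m],97)-.006)
    print(n,"zmax",z[m].max(),"all lo/hi",q[m].min(0),q[m].max(0),"top mid",(q[t].min(0)+q[t].max(0))/2, "size",np.ptp(q[t],axis=0))
c=cv2.resize(p[185:265,180:385],None,fx=3.9,fy=3.9,interpolation=cv2.INTER_CUBIC); cv2.imwrite("pics/crop1.png",c)
E
```

```text
A zmax 0.031229158543402136 all lo/hi [ 0.51  -0.176  0.006] [ 0.555 -0.129  0.031] top mid [ 0.529 -0.158  0.027] size [0.037 0.036 0.008]
B zmax 0.041575473696390475 all lo/hi [ 0.412 -0.142  0.006] [ 0.467 -0.081  0.042] top mid [ 0.439 -0.115  0.038] size [0.054 0.054 0.008]
C zmax 0.041491686760389834 all lo/hi [ 0.433 -0.249  0.006] [ 0.49  -0.194  0.041] top mid [ 0.46  -0.222  0.038] size [0.053 0.052 0.008]
plate zmax 0.037023535594253865 all lo/hi [ 0.441 -0.362  0.006] [ 0.551 -0.283  0.037] top mid [ 0.497 -0.327  0.032] size [0.039 0.037 0.01 ]
fix zmax 0.0906458782463011 all lo/hi [ 0.403 -0.015  0.007] [0.578 0.096 0.091] top mid [0.509 0.04  0.068] size [0.055 0.02  0.046]
jar zmax 0.08187676817738576 all lo/hi [ 0.593 -0.3    0.006] [ 0.652 -0.225  0.082] top mid [ 0.624 -0.256  0.078] size [0.054 0.054 0.008]
meter zmax 0.04867294615902629 all lo/hi [ 0.589 -0.396  0.006] [ 0.753 -0.294  0.049] top mid [ 0.669 -0.341  0.042] size [0.151 0.094 0.014]
vise zmax 0.2065202917930108 all lo/hi [0.264 0.209 0.006] [0.581 0.464 0.207] top mid [0.424 0.32  0.202] size [0.102 0.104 0.01 ]
draw zmax 0.21665675966563225 all lo/hi [0.637 0.139 0.006] [0.902 0.438 0.217] top mid [0.801 0.288 0.212] size [0.198 0.3   0.009]
box zmax 0.2204177269618709 all lo/hi [ 0.614 -0.105  0.006] [0.891 0.2   0.22 ] top mid [0.814 0.021 0.213] size [0.033 0.247 0.015]
tester zmax 0.19933440266978197 all lo/hi [ 0.727 -0.328  0.006] [ 0.882 -0.102  0.199] top mid [ 0.83  -0.209  0.14 ] size [0.106 0.212 0.12 ]
```

View pics/crop1.png

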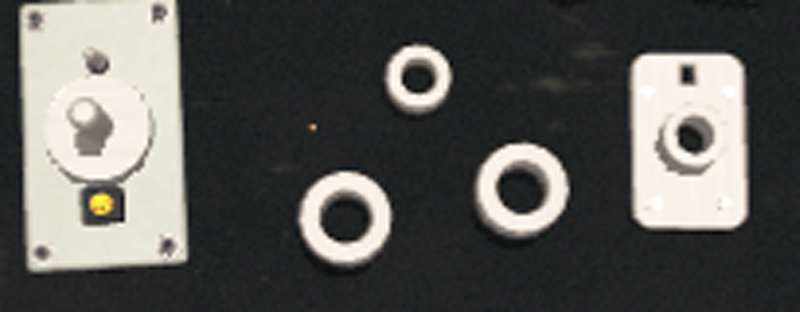

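The crop confirms the following:
- **Collar:** ring A, at crop (418,78), measures about 37–40 mm across. B, at crop (345,218), and C, at crop (521,190), measure about 54 mm. A is the collar.
- **Plate:** its slot, at crop (687,74), points towards +x, away from the robot.
- **Fixture:** its pin, at crop (96,60), is also on the +x side.

Next I'll lift over the vise and move on.

carry_out(
  deltas=[
    {"translation": [0,0,-4],"rotation": [0,0,-5.1],"gripper": 9.1},
    {"translation": [0,0,-4],"rotation": [0,0,-5.1],"gripper": 9.1},
    {"translation": [0,0,-4],"rotation": [0,0,-5],"gripper": 9.1},
    {"translation": [-4,-3,-1],"rotation": [0,0,0],"gripper": 9.1},
    {"translation": [-4,-3,0],"rotation": [0,0,0],"gripper": 9.1},
    {"translation": [-4,-3,0],"rotation": [0,0,0],"gripper": 9.1},
    {"translation": [-4,-3,0],"rotation": [0,0,0],"gripper": 9.1},
    {"translation": [-4,-3,0],"rotation": [0,0,0],"gripper": 9.1},
  ],
  newtons=20,
)

```text
time_s: 0.9
position: [0.3707, 0.4764, 0.3117]
ee_rot: [-3.141, -0.0, -3.141]
contact_force: [-0.1, 0.3, -0.3]
width: 0.99
finger_force: 0.0
```

carry_out(
  deltas=[
    {"translation": [-2,-4.5,0],"rotation": [0,0,0],"gripper": 9.1},
    {"translation": [-2,-4.5,0],"rotation": [0,0,0],"gripper": 9.1},
    {"translation": [-1,-4.8,0],"rotation": [0,0,0],"gripper": 9.1},
    {"translation": [-1,-4.8,0],"rotation": [0,0,0],"gripper": 9.1},
    {"translation": [-1,-4.8,0],"rotation": [0,0,0],"gripper": 9.1},
    {"translation": [0,-5,0],"rotation": [0,0,0],"gripper": 9.1},
    {"translation": [0,-5,0],"rotation": [0,0,0],"gripper": 9.1},
    {"translation": [0,-5,0],"rotation": [0,0,0],"gripper": 9.1},
  ],
)

```text
time_s: 1.7
position: [0.439, 0.0919, 0.3117]
ee_rot: [3.142, -0.0, -3.141]
contact_force: [1.2, 0.0, 0.7]
width: 0.99
finger_force: 0.0
```

carry_out(
  deltas=[
    {"translation": [-2,-4,0],"rotation": [0,0,0],"gripper": 9.1},
    {"translation": [-2,-2,3],"rotation": [0,0,0],"gripper": 9.1},
    {"translation": [0,0,0],"rotation": [0,0,0],"gripper": 9.1},
    {"translation": [0,0,0],"rotation": [0,0,0],"gripper": 9.1},
  ],
)

```text
time_s: 2.1
position: [0.479, 0.0339, 0.2812]
ee_rot: [-3.141, -0.002, 3.141]
contact_force: [0.6, -0.2, 0.5]
width: 0.987
finger_force: 0.0
```

```bash
cat > g.py <<'E'
from h import *
import sys,pickle
st=manip.state(); p,d=vision.grab_frame("wrist"); n=sys.argv[1]
cv2.imwrite(f"pics/{n}.png",p); pickle.dump((st,p,d,cam("wrist",st)),open(n+".pkl","wb")); print(st["time_s"],st["position"],st["ee_rot"],st["joint_pos"])
E
python3 g.py w1
```

```text
2.1 [0.47904689 0.03393147 0.28121712] [-3.14122223e+00 -2.08556706e-03  3.14098657e+00] [-0.49263918  0.06994965  0.37517395  1.90091907 -0.02759747  1.17782532
  1.46251571]
```

carry_out(
  deltas=[
    {"translation": [0,-4.5,0],"rotation": [0,0,0],"gripper": 9.1},
    {"translation": [0,-4.5,0],"rotation": [0,0,0],"gripper": 9.1},
    {"translation": [0,0,0],"rotation": [0,0,0],"gripper": 9.1},
    {"translation": [0,0,0],"rotation": [0,0,0],"gripper": 9.1},
  ],
)

```text
time_s: 2.55
position: [0.4798, -0.0552, 0.2827]
ee_rot: [3.141, 0.001, -3.141]
contact_force: [0.4, -0.7, 0.1]
width: 0.987
finger_force: 0.0
```

```bash
python3 g.py w2
```

```text
2.55 [ 0.47983293 -0.05524121  0.28267409] [ 3.14059224e+00  1.35761369e-03 -3.14119723e+00] [-0.38472929  0.07016123  0.45993139  1.89988503 -0.03488278  1.17775244
  1.65873972]
```

View pics/w1.png

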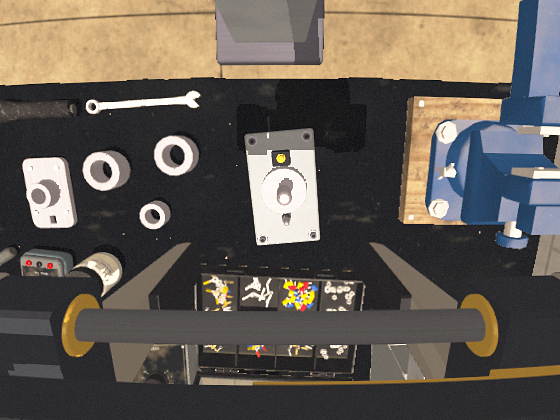

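View pics/w2.png

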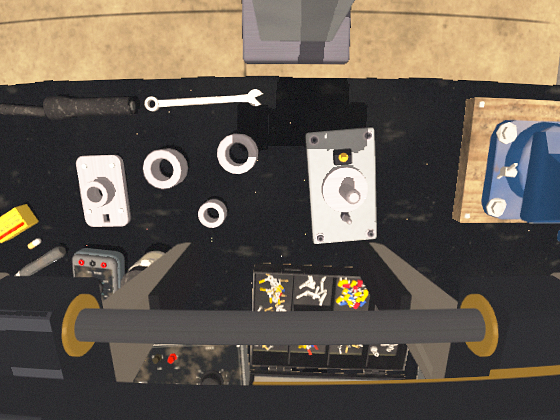

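The two wrist views show these positions (w1 / w2):

| Item | w1 pixels | w2 pixels |
|---|---|---|
| Shaft top | (285,196) | (352,197) |
| Anti-rotation pin | (286,218) | (347,215) |
| Sensor | (281,158) | (344,157) |
| Plate hub | (43,194) | (98,192) |
| Slot | (53,217) | (106,216) |
| Small ring | (154,214) | (212,213) |

I'll measure all of these across the two views.

```bash
cat > m1.py <<'E'
from h import *
import pickle
np.set_printoptions(precision=4,suppress=True)
V=[pickle.load(open(f"{n}.pkl","rb")) for n in("w1","w2")]
def seg(v,box,lo,hi):
    st,p,d,c=v; P=cloud(c,d); x0,y0,x1,y1=box
    m=np.zeros(d.shape,np.uint8); m[y0:y1,x0:x1]=((P[...,2]>lo)&(P[...,2]<hi)&(d>0))[y0:y1,x0:x1]
    k=max(cv2.findContours(m,cv2.RETR_EXTERNAL,cv2.CHAIN_APPROX_NONE)[0],key=len)
    return k[:,0].astype(float),np.median(P[m>0][:,2])
B={"hub":((18,170,68,212),(75,170,120,212),.024,.05),"collar":((136,195,175,232),(194,195,232,232),.017,.05),
   "shaft":((262,175,310,210),(330,175,375,210),.078,.1),"pin":((276,205,300,228),(335,203,362,226),.045,.06),"seat":((255,160,312,220),(318,160,372,220),.022,.04),
   "plate":((15,150,85,235),(70,150,135,235),.005,.05),"base":((240,125,325,250),(300,125,385,250),.006,.1)}
for n,(b1,b2,lo,hi) in B.items():
    k=[seg(v,b,lo,hi) for v,b in zip(V,(b1,b2))]
    zs=[a[1] for a in k]
    if n in("plate","base"):
        for v,(q,_) in zip(V,k):
            w=plane(v[3],q,.010 if n=="plate" else .014)[:,:2]; r=cv2.minAreaRect(np.float32(w*1000)); print(n,r)
        continue
    px=[cv2.minEnclosingCircle(np.float32(a[0]))[0] for a in k]
    print(n,"zdepth",zs,"tri",tri([v[3] for v in V],px))
    for v,(q,z) in zip(V,k):
        zz=dict(hub=.032,collar=.026,shaft=.082,pin=.051,seat=.03)[n]
        w=plane(v[3],q,zz)[:,:2]; (c,r)=cv2.minEnclosingCircle(np.float32(w*1000)); e=cv2.fitEllipse(np.float32(w*1000)); print("   ",c,r,e[:2])
# slot: dark blob on plate
for v,(x0,y0,x1,y1) in zip(V,((40,205,66,230),(95,205,120,230))):
    g=cv2.cvtColor(v[1],cv2.COLOR_BGR2GRAY)[y0:y1,x0:x1]; m=(g<90).astype(np.uint8)
    _,_,s,ce=cv2.connectedComponentsWithStats(m); print(s[1:],ce[1:]+[x0,y0])
    for c0 in ce[1:]: print(plane(v[3],[c0+[x0,y0]],.01))
# sensor: yellow
for v in V:
    h=cv2.cvtColor(v[1],cv2.COLOR_BGR2HSV); m=cv2.inRange(h,(20,150,120),(35,255,255)); m[:140]=0;m[175:]=0;m[:,:250]=0;m[:,380:]=0
    M=cv2.moments(m); c0=(M["m10"]/M["m00"],M["m01"]/M["m00"]); print("sensor",c0,plane(v[3],[c0],.036))
E
python3 m1.py
```

```text
hub zdepth [np.float64(0.030707592229019143), np.float64(0.030906018037217153)] tri [ 0.4966 -0.3294  0.025 ]
    (494.0658264160156, -324.2937927246094) 22.622312545776367 ((495.1039733886719, -324.2786560058594), (38.68382263183594, 43.59004211425781))
    (495.21258544921875, -325.0372314453125) 21.927053451538086 ((495.5269775390625, -324.99566650390625), (37.79413986206055, 41.4231071472168))
collar zdepth [np.float64(0.02504836132081556), np.float64(0.025013638442390185)] tri [ 0.5296 -0.1579  0.0176]
    (528.20751953125, -154.33120727539062) 21.108755111694336 ((528.006591796875, -154.6015625), (38.0673942565918, 40.99489212036133))
    (527.6876220703125, -156.01881408691406) 20.714466094970703 ((527.8939819335938, -156.05015563964844), (38.40838623046875, 40.21696853637695))
shaft zdepth [np.float64(0.08357972088034415), np.float64(0.08395088585139088)] tri [0.4904 0.0399 0.0788]
    (489.845458984375, 39.9035530090332) 9.848140716552734 ((490.0479736328125, 39.75676727294922), (18.21071434020996, 18.675003051757812))
    (489.8481750488281, 39.19902038574219) 9.88336944580
[... 1012 characters left out ...]
447265625), (111.11323547363281, 73.93209075927734), 1.0109968185424805)
base ((489.63555908203125, 39.662559509277344), (168.953369140625, 99.2547836303711), 5.154937267303467)
base ((489.58245849609375, 38.28853988647461), (169.43069458007812, 98.9564208984375), 4.785528659820557)
[[13 11  4  7 11]
 [ 0 23 26  2 51]] [[ 54.4545 218.7273]
 [ 52.5686 228.5098]]
[[ 0.5372 -0.3229  0.01  ]]
[[ 0.5534 -0.3291  0.01  ]]
[[11  9  3  7 15]
 [ 0 22 25  3 75]] [[107.2667 217.    ]
 [107.     228.    ]]
[[ 0.5366 -0.3239  0.01  ]]
[[ 0.5545 -0.3268  0.01  ]]
sensor (280.29824561403507, 158.05263157894737) [[0.4431 0.0352 0.036 ]]
sensor (342.9318181818182, 157.70454545454547) [[0.4441 0.0334 0.036 ]]
```

carry_out(
  deltas=[
    {"translation": [-0.3,-4.5,0],"rotation": [0,0,0],"gripper": 9.1},
    {"translation": [-0.3,-4.5,2],"rotation": [0,0,0],"gripper": 9.1},
    {"translation": [-0.3,-4.5,3],"rotation": [0,0,0],"gripper": 9.1},
    {"translation": [-0.3,-4.5,3.5],"rotation": [0,0,0],"gripper": 9.1},
    {"translation": [-0.3,-4.5,3.5],"rotation": [0,0,0],"gripper": 9.1},
    {"translation": [0,-4.5,3],"rotation": [0,0,0],"gripper": 9.1},
    {"translation": [0,0,0],"rotation": [0,0,0],"gripper": 9.1},
    {"translation": [0,0,0],"rotation": [0,0,0],"gripper": 9.1},
  ],
)

```text
time_s: 3.4
position: [0.4941, -0.3065, 0.1441]
ee_rot: [3.14, -0.002, -3.14]
contact_force: [0.2, -0.2, -1.7]
width: 0.994
finger_force: 0.0
```

```bash
python3 g.py w3
```

```text
3.4 [ 0.49409116 -0.30650158  0.14414689] [ 3.14017821e+00 -1.88390247e-03 -3.14025519e+00] [ 0.04696644  0.4324137   0.58295124  1.83918919 -0.28630568  0.95673848
  2.3271483 ]
```

View pics/w3.png

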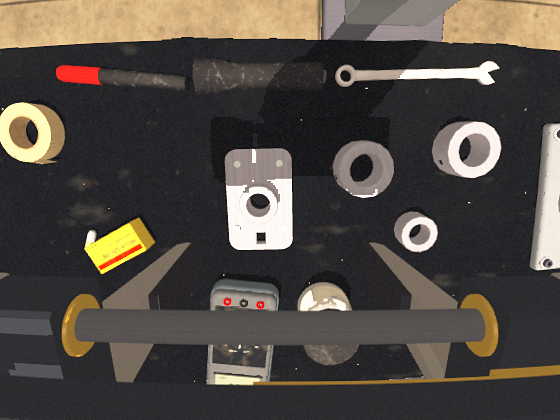

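The plate is now close: bore at (260,203), slot at (261,238), plate outline (225–292, 148–250). I'll measure from here.

```bash
cat > m2.py <<'E'
from h import *
import pickle,sys
np.set_printoptions(precision=4,suppress=True)
st,p,d,c=pickle.load(open("w3.pkl","rb")); P=cloud(c,d)
def seg(box,lo,hi):
    x0,y0,x1,y1=box; m=np.zeros(d.shape,np.uint8); m[y0:y1,x0:x1]=((P[...,2]>lo)&(P[...,2]<hi))[y0:y1,x0:x1]
    k=max(cv2.findContours(m,cv2.RETR_EXTERNAL,cv2.CHAIN_APPROX_NONE)[0],key=len); return k[:,0].astype(float),np.median(P[m>0][:,2])
q,z=seg((230,175,290,225),.026,.05); w=plane(c,q,.032)[:,:2]*1000; print("hub",z,cv2.minEnclosingCircle(np.float32(w)),cv2.fitEllipse(np.float32(w)))
q,z=seg((215,140,300,256),.004,.05); 
print("plate",cv2.minAreaRect(np.float32(plane(c,q,.010)[:,:2]*1000)))
g=cv2.cvtColor(p,cv2.COLOR_BGR2GRAY)
for n,(x0,y0,x1,y1),zz in(("bore",(244,186,276,222),.032),("slot",(250,228,274,248),.01)):
    m=(g[y0:y1,x0:x1]<100).astype(np.uint8); k=max(cv2.findContours(m,cv2.RETR_EXTERNAL,cv2.CHAIN_APPROX_NONE)[0],key=cv2.contourArea)[:,0]+[x0,y0]
    w=plane(c,k,zz)[:,:2]*1000; print(n,cv2.minAreaRect(np.float32(w)),len(k))
q,z=seg((390,205,445,258),.019,.05); w=plane(c,q,.026)[:,:2]*1000; print("collar",z,cv2.minEnclosingCircle(np.float32(w)),cv2.fitEllipse(np.float32(w)))
E
python3 m2.py
```

```text
hub 0.031105640924377537 ((495.015869140625, -327.6479187011719), 19.987043380737305) ((495.1785888671875, -327.6557922363281), (38.36561584472656, 38.927978515625), 60.937496185302734)
plate ((495.75311279296875, -327.97955322265625), (110.23775482177734, 69.9610824584961), 1.4146780967712402)
bore ((491.62457275390625, -326.122314453125), (14.312003135681152, 19.03876495361328), 0.08481893688440323) 47
slot ((536.611572265625, -326.9104919433594), (7.74871826171875, 9.358094215393066), 89.43827056884766) 29
collar 0.024915859536858542 ((527.1729125976562, -158.74935913085938), 20.770227432250977) ((527.2687377929688, -158.86875915527344), (37.97467041015625, 40.19076156616211), 146.06002807617188)
```

carry_out(
  deltas=[
    {"translation": [-0.1,-2.1,2],"rotation": [0,0,-1.2],"gripper": 9.1},
    {"translation": [0,0,4],"rotation": [0,0,0],"gripper": 9.1},
    {"translation": [0,0,4],"rotation": [0,0,0],"gripper": 9.1},
    {"translation": [0,0,2],"rotation": [0,0,0],"gripper": 9.1},
    {"translation": [0,0,0.8],"rotation": [0,0,0],"gripper": 9.1},
    {"translation": [0,0,0],"rotation": [0,0,0],"gripper": 9.1},
  ],
)

```text
time_s: 4.05
position: [0.4961, -0.327, 0.0175]
ee_rot: [3.141, 0.001, -3.117]
contact_force: [1.0, -0.4, 0.5]
width: 0.988
finger_force: 0.0
```

carry_out(
  deltas=[
    {"translation": [0,0,0],"rotation": [0,0,0],"gripper": 3},
    {"translation": [0,0,0],"rotation": [0,0,0],"gripper": 3},
    {"translation": [0,0,0],"rotation": [0,0,0],"gripper": 3},
    {"translation": [0,0,0],"rotation": [0,0,0],"gripper": 3},
    {"translation": [0,0,0],"rotation": [0,0,0],"gripper": 3},
    {"translation": [0,0,0],"rotation": [0,0,0],"gripper": 3},
    {"translation": [0,0,0],"rotation": [0,0,0],"gripper": 3},
    {"translation": [0,0,0],"rotation": [0,0,0],"gripper": 3},
  ],
  newtons=35,
)

```text
time_s: 4.85
position: [0.4947, -0.329, 0.0171]
ee_rot: [3.142, -0.0, -3.12]
contact_force: [-1.6, 0.5, -0.0]
width: 0.336
finger_force: 0.0
```

```bash
python3 g.py w4; python3 - <<'E'
from h import *
print(manip.state()["width"],manip.state()["finger_force"])
p,d=vision.grab_frame("side"); s=cv2.resize(p[150:270,260:420],None,fx=3.5,fy=3.5,interpolation=cv2.INTER_CUBIC)
w=cv2.imread("pics/w4.png")[100:320,130:430]
s=cv2.resize(s,(400,300)); w=cv2.resize(w,(400,300)); cv2.imwrite("pics/c4.png",np.hstack([s,w]))
E
```

```text
4.85 [ 0.49474563 -0.32897231  0.0170922 ] [ 3.14157254e+00 -7.78264048e-05 -3.12039602e+00] [ 0.16411723  0.62695976  0.48732129  1.87842734 -0.42013938  0.73887965
  2.48048795]
0.3310045312527007 0.0
```

View pics/c4.png

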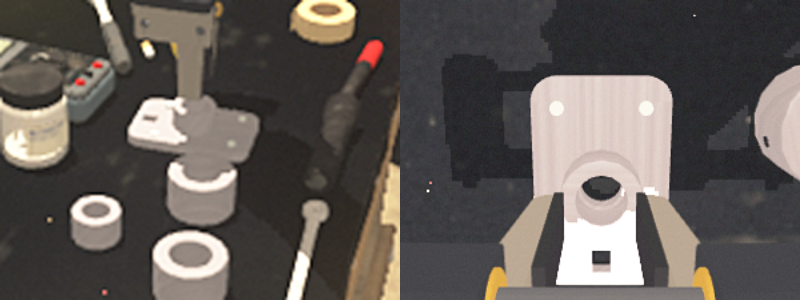

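The fingers straddle the hub (crop (602,190)), but the opening has simply reached the commanded 3 cm with no force. I'll close further and see where they stop.

carry_out(
  deltas=[
    {"translation": [0,0,0],"rotation": [0,0,0],"gripper": 0},
    {"translation": [0,0,0],"rotation": [0,0,0],"gripper": 0},
    {"translation": [0,0,0],"rotation": [0,0,0],"gripper": 0},
    {"translation": [0,0,0],"rotation": [0,0,0],"gripper": 0},
    {"translation": [0,0,0],"rotation": [0,0,0],"gripper": 0},
  ],
)

```text
time_s: 5.45
position: [0.4948, -0.3289, 0.0172]
ee_rot: [3.142, 0.0, -3.12]
contact_force: [0.9, 0.1, 0.1]
width: 0.003
finger_force: 0.0
```

```bash
python3 - <<'E'
from h import *
s=manip.state();print(s)
import pickle
st,p,d,c=pickle.load(open("w4.pkl","rb")); P=cloud(c,d)
np.set_printoptions(precision=3,suppress=True)
# heights along row through hub in the w4 picture; crop(602,190)-> full px
for v in (225,235,245,255):
    print(v,[(u,P[v,u].round(3).tolist()) for u in range(215,350,8)])
E
```

```text
{'time_s': 5.45, 'joint_pos': array([ 0.1640598 ,  0.62680084,  0.48730469,  1.87844436, -0.42011477,
        0.73888443,  2.48053017]), 'joint_vel': array([-0.0002831 ,  0.0004145 ,  0.00028986, -0.00114143,  0.00070493,
       -0.00081176,  0.00021061]), 'tau': array([ 1.11952017e-03, -4.97689462e+01,  7.48898506e+00, -1.70415741e+01,
        5.49604918e-02,  3.61286534e-02,  5.88098061e-06]), 'position': array([ 0.4947976 , -0.32893901,  0.01717128]), 'ee_rot': array([ 3.14158954e+00,  5.05590965e-05, -3.12026942e+00]), 'contact_force': array([0.86307462, 0.13982379, 0.11143942]), 'ft_torque': array([0.04412528, 0.04179411, 0.02716183]), 'finger_force': 0.0, 'width': 0.003251026375768565}
225 [(215, [0.491, -0.375, 0.0]), (223, [0.491, -0.369, -0.0]), (231, [0.488, -0.362, 0.009]), (239, [0.488, -0.357, 0.009]), (247, [0.488, -0.351, 0.01]), (255, [0.486, -0.345, 0.015]), (263, [0.482, -0.339, 0.031]), (271, [0.481, -0.334, 0.032]), (279, [0.481, -0.329, 0.031]), (287, [0.481, -0.324, 0.031]), (295, [0.481, -0.32, 0.031]), (303, [0.481, -0.315, 0.03]), (311, [0.487, -0.307, 0.008]
[... 1008 characters left out ...]
494, -0.314, 0.032]), (311, [0.485, -0.312, 0.055]), (319, [0.486, -0.307, 0.052]), (327, [0.486, -0.303, 0.053]), (335, [0.504, -0.288, 0.0]), (343, [0.504, -0.282, -0.0])]
255 [(215, [0.514, -0.375, 0.001]), (223, [0.486, -0.357, 0.07]), (231, [0.487, -0.353, 0.069]), (239, [0.486, -0.349, 0.069]), (247, [0.486, -0.345, 0.071]), (255, [0.501, -0.344, 0.03]), (263, [0.502, -0.339, 0.03]), (271, [0.506, -0.334, 0.019]), (279, [0.508, -0.329, 0.013]), (287, [0.507, -0.323, 0.015]), (295, [0.503, -0.319, 0.026]), (303, [0.5, -0.314, 0.031]), (311, [0.485, -0.313, 0.071]), (319, [0.485, -0.309, 0.069]), (327, [0.485, -0.305, 0.07]), (335, [0.485, -0.301, 0.069]), (343, [0.512, -0.282, -0.001])]
```

The depth shows the finger tips about 34 mm higher than the reported TCP, so they closed above the hub. I'll measure the tips directly, shut.

```bash
python3 g.py w5; cat > tip.py <<'E'
from h import *
import pickle,sys
np.set_printoptions(precision=4,suppress=True)
st,p,d,c=pickle.load(open(sys.argv[1]+".pkl","rb")); P=cloud(c,d)
T=np.eye(4); T[:3,:3]=R.from_euler("xyz",st["ee_rot"]).as_matrix(); T[:3,3]=st["position"]
Q=(P-st["position"])@T[:3,:3]   # tool coords
m=(d>0)&(d<.25)&(abs(Q[...,0])<.03)&(abs(Q[...,1])<.07)
for lo in np.arange(-.1,.02,.008):
    k=m&(Q[...,2]>lo)&(Q[...,2]<lo+.008)
    if k.sum()>5: print("tool z %.3f n %d y %.3f..%.3f x %.3f..%.3f"%(lo,k.sum(),Q[k][:,1].min(),Q[k][:,1].max(),Q[k][:,0].min(),Q[k][:,0].max()))
E
python3 tip.py w5; echo; python3 tip.py w3; python3 - <<'E'
import cv2;p=cv2.imread("pics/w5.png");cv2.imwrite("pics/c5.png",cv2.resize(p[150:320,170:400],(690,510)))
E
```

```text
5.45 [ 0.4947976  -0.32893901  0.01717128] [ 3.14158954e+00  5.05590965e-05 -3.12026942e+00] [ 0.1640598   0.62680084  0.48730469  1.87844436 -0.42011477  0.73888443
  2.48053017]
tool z -0.100 n 430 y -0.005..0.006 x 0.003..0.011
tool z -0.092 n 287 y -0.006..0.006 x -0.003..0.011
tool z -0.084 n 523 y -0.016..0.017 x -0.003..0.010
tool z -0.076 n 502 y -0.016..0.016 x 0.009..0.010
tool z -0.068 n 420 y -0.015..0.015 x 0.008..0.010
tool z -0.060 n 335 y -0.014..0.015 x 0.008..0.010
tool z -0.052 n 272 y -0.014..0.014 x 0.008..0.010
tool z -0.044 n 234 y -0.013..0.013 x 0.008..0.010
tool z -0.036 n 94 y -0.010..0.011 x 0.008..0.010
tool z -0.020 n 1044 y -0.019..0.021 x -0.009..0.019
tool z -0.012 n 175 y -0.019..0.020 x -0.008..0.019
tool z -0.004 n 156 y -0.017..0.019 x -0.003..0.019
tool z 0.004 n 4803 y -0.034..0.036 x -0.030..0.030
tool z 0.012 n 7595 y -0.070..0.070 x -0.030..0.030

tool z -0.100 n 1385 y -0.063..0.063 x -0.012..0.011
tool z -0.092 n 1085 y -0.062..0.063 x -0.003..0.011
tool z -0.084 n 1023 y -0.062..0.062 x -0.008..0.010
tool z -0.076 n 988 y -0.061..0.061 x -0.011..0.011
tool z -0.068 n 827 y -0.060..0.060 x -0.011..0.010
tool z -0.060 n 663 y -0.059..0.059 x -0.011..0.010
tool z -0.052 n 563 y -0.059..0.059 x -0.010..0.010
tool z -0.044 n 448 y -0.058..0.058 x -0.011..0.010
tool z -0.036 n 202 y -0.055..0.057 x -0.011..0.010
```

View pics/c5.png

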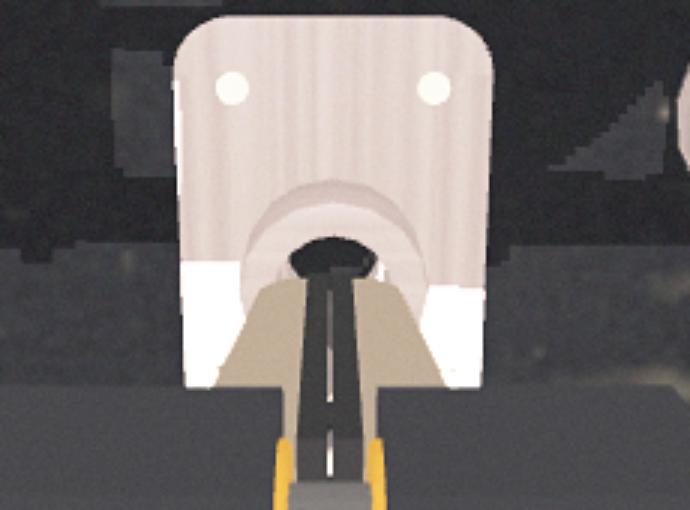

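Shut, the tips lie at tool z ≈ −0.034, on axis in x and y. The true tip is therefore 34 mm short of the reported TCP, and I'll go that much lower.

carry_out(
  deltas=[
    {"translation": [0,0,0],"rotation": [0,0,0],"gripper": 7},
    {"translation": [0,0,0],"rotation": [0,0,0],"gripper": 7},
    {"translation": [0,0,0],"rotation": [0,0,0],"gripper": 7},
    {"translation": [0,0,0],"rotation": [0,0,0],"gripper": 7},
    {"translation": [0,0,0],"rotation": [0,0,0],"gripper": 7},
    {"translation": [0,0,1.5],"rotation": [0,0,0],"gripper": 7},
    {"translation": [0,0,1.2],"rotation": [0,0,0],"gripper": 7},
    {"translation": [0,0,0.8],"rotation": [0,0,0],"gripper": 7},
  ],
)

```text
time_s: 6.3
position: [0.4939, -0.3282, -0.0198]
ee_rot: [3.14, -0.002, -3.12]
contact_force: [0.2, -0.3, 1.1]
width: 0.674
finger_force: 0.0
```

carry_out(
  deltas=[
    {"translation": [0,0,0],"rotation": [0,0,0],"gripper": 3},
    {"translation": [0,0,0],"rotation": [0,0,0],"gripper": 3},
    {"translation": [0,0,0],"rotation": [0,0,0],"gripper": 3},
    {"translation": [0,0,0],"rotation": [0,0,0],"gripper": 3},
    {"translation": [0,0,0],"rotation": [0,0,0],"gripper": 3},
  ],
  newtons=35,
)

```text
time_s: 6.8
position: [0.495, -0.3288, -0.0176]
ee_rot: [-3.142, 0.0, -3.12]
contact_force: [0.8, -0.2, -0.6]
width: 0.423
finger_force: 35.0
```

Gripped at 40 mm. I'll lift, check the load, and carry the plate to a viewing place beside the fixture.

carry_out(
  deltas=[
    {"translation": [0,0,-1],"rotation": [0,0,0],"gripper": 3},
    {"translation": [0,0,-2],"rotation": [0,0,0],"gripper": 3},
    {"translation": [0,0,-4],"rotation": [0,0,0],"gripper": 3},
    {"translation": [0,0,-4.5],"rotation": [0,0,0],"gripper": 3},
    {"translation": [0,0,-4.5],"rotation": [0,0,0],"gripper": 3},
    {"translation": [0,2,-4],"rotation": [0,0,0],"gripper": 3},
    {"translation": [-1,4,-2],"rotation": [0,0,0],"gripper": 3},
    {"translation": [-1,4.5,0],"rotation": [0,0,0],"gripper": 3},
  ],
)

```text
time_s: 7.6
position: [0.5136, -0.2249, 0.206]
ee_rot: [-3.139, 0.006, -3.125]
contact_force: [1.5, 0.3, -6.3]
width: 0.428
finger_force: 35.0
```

carry_out(
  deltas=[
    {"translation": [-1.5,4.5,0],"rotation": [0,0,-0.8],"gripper": 3},
    {"translation": [-1.5,4.5,0],"rotation": [0,0,-0.8],"gripper": 3},
    {"translation": [-1.5,4.5,0],"rotation": [0,0,-0.8],"gripper": 3},
    {"translation": [-1.5,4.5,0],"rotation": [0,0,-0.8],"gripper": 3},
    {"translation": [-1.5,4.2,0],"rotation": [0,0,-0.5],"gripper": 3},
    {"translation": [-1.5,2.5,0],"rotation": [0,0,0],"gripper": 3},
    {"translation": [0,0,0],"rotation": [0,0,0],"gripper": 3},
    {"translation": [0,0,0],"rotation": [0,0,0],"gripper": 3},
  ],
)

```text
time_s: 8.4
position: [0.5885, 0.0282, 0.2017]
ee_rot: [-3.141, -0.002, -3.054]
contact_force: [-0.3, -0.8, -6.0]
width: 0.429
finger_force: 35.0
```

```bash
python3 g.py w6
```

```text
8.4 [0.58853736 0.0282223  0.20171183] [-3.14068612e+00 -1.74759705e-03 -3.05433259e+00] [-0.48262037  0.36239026  0.48229051  1.76139411 -0.18788128  1.06541999
  1.72273642]
```

View pics/w6.png

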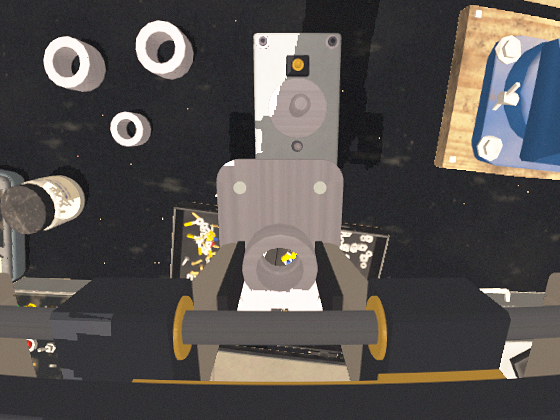

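The picture shows the shaft at (300,103), the pin at (297,146) and the sensor at (298,64). The held plate runs from (217,160) to (343,250), with its hub at (281,265). I'll work out the plate's pose in the tool frame and the fixture's pose.

```bash
cat > m3.py <<'E'
from h import *
import pickle,sys
np.set_printoptions(precision=4,suppress=True)
st,p,d,c=pickle.load(open(sys.argv[1]+".pkl","rb")); P=cloud(c,d); Rt=R.from_euler("xyz",st["ee_rot"]).as_matrix(); pos=st["position"]; Z=P[...,2]
def cont(m):
    return max(cv2.findContours(m.astype(np.uint8),cv2.RETR_EXTERNAL,cv2.CHAIN_APPROX_NONE)[0],key=len)[:,0].astype(float)
def box(m,b):
    o=np.zeros_like(m); o[b[1]:b[3],b[0]:b[2]]=m[b[1]:b[3],b[0]:b[2]]; return o
for n,b,lo,hi,z in (("shaft",(265,70,335,135),.074,.1,.082),("seat",(255,65,345,155),.023,.1,.03),("pin",(285,132,312,158),.042,.06,.051)):
    m=box((Z>lo)&(Z<hi),b); w=plane(c,cont(m),z)[:,:2]*1000
    print(n,"z med/max",np.median(Z[m]),Z[m].max(),cv2.minEnclosingCircle(np.float32(w)),cv2.fitEllipse(np.float32(w))[:2])
def fit(pts):
    vx,vy,x0,y0=cv2.fitLine(np.float32(pts),cv2.DIST_HUBER,0,.01,.01).ravel(); return np.array([vx,vy]),np.array([x0,y0])
# base side edges
m=box((Z>.007)&(Z<.03),(245,30,350,165)); k=plane(c,cont(m),.014)[:,:2]*1000
for s in(-1,1):
    f=np.array([.4898,.0397])*1000; e=k[(s*(k[:,1]-f[1])>42)&(k[:,0]<505)]; e=e[(s*(e[:,1]-f[1]))>42]
    v,o=fit(e[(e[:,0]>420)]); print("base edge",len(e),np.degrees(np.arctan(v[1]/v[0])),o)
# held plate in tool coordinates
Q=(P-pos)@Rt; m=box((Q[...,2]>-.06)&(Q[...,2]<.03)&(d>0),(205,150,355,232)); zt=np.median(Q[m][:,2]); print("plate top tool z",zt)
k=cont(box(m,(205,150,355,231))); o,r=rays(c,k); o=Rt.T@(o-pos); r=r@Rt; w=(o+r*((zt-o[2])/r[:,2])[:,None])[:,:2]*1000
L=w[(w[:,1]<-30)&(w[:,0]<45)&(w[:,0]>18)];Rr=w[(w[:,1]>30)&(w[:,0]<45)&(w[:,0]>18)];U=w[(w[:,0]>50)&(abs(w[:,1])<25)]
for n,e in(("L",L),("R",Rr),("U",U)):
    v,o=fit(e); print(n,len(e),v,np.degrees(np.arctan2(v[1],v[0])),o)
hm=box((Q[...,2]>-.06)&(Q[...,2]<zt-.012),(240,225,322,245)); print("hub top tool z",np.median(Q[hm][:,2]))
E
python3 m3.py w6
```

```text
shaft z med/max 0.0836937461896804 0.08754772617437184 ((491.0289611816406, 39.31780242919922), 10.212823867797852) ((491.00225830078125, 39.50896453857422), (18.851348876953125, 19.5687313079834))
seat z med/max 0.029362697272747096 0.08754772617437184 ((490.50189208984375, 39.5966682434082), 32.982723236083984) ((490.4132385253906, 39.63698959350586), (64.00513458251953, 64.77294158935547))
pin z med/max 0.04992257236332337 0.05331597400153493 ((531.951416015625, 43.12261199951172), 3.9864470958709717) ((531.8796997070312, 43.28181838989258), (6.782809734344482, 7.560379981994629))
base edge 96 4.23365 [466.5188 -12.0353]
base edge 84 4.504979 [453.9568  85.0417]
plate top tool z -0.02694517530728756
L 47 [1.     0.0043] 0.24660943 [ 31.6039 -34.632 ]
R 47 [ 0.9999 -0.0112] -0.64112055 [32.4485 34.926 ]
U 92 [0.001 1.   ] 89.94105 [54.3525 -2.8169]
hub top tool z -0.04797416294873517
```

carry_out(
  deltas=[
    {"translation": [3,0.6,0],"rotation": [0,0,0.1],"gripper": 3},
    {"translation": [3.5,0.8,2],"rotation": [0,0,0.1],"gripper": 3},
    {"translation": [3.2,0.6,3],"rotation": [0,0,0.1],"gripper": 3},
    {"translation": [0,0,3],"rotation": [0,0,0],"gripper": 3},
    {"translation": [0,0,2],"rotation": [0,0,0],"gripper": 3},
    {"translation": [0,0,1.5],"rotation": [0,0,0],"gripper": 3},
    {"translation": [0,0,0],"rotation": [0,0,0],"gripper": 3},
    {"translation": [0,0,0],"rotation": [0,0,0],"gripper": 3},
  ],
)

```text
time_s: 9.25
position: [0.4911, 0.0385, 0.0877]
ee_rot: [-3.141, 0.0, -3.063]
contact_force: [0.3, 0.3, -4.6]
width: 0.428
finger_force: 35.0
```

```bash
python3 g.py w7; python3 -c "
from h import *
st=manip.state(); print(st['position'],st['ee_rot'],st['contact_force'],st['ft_torque'])
p=cv2.imread('pics/w7.png'); a=cv2.resize(p[130:330,180:390],(630,600)); cv2.imwrite('pics/c7.png',a)"
```

```text
9.25 [0.49114199 0.03849126 0.08769021] [-3.14119180e+00  1.94512017e-04 -3.06316868e+00] [-0.5174286   0.34949725  0.4431026   2.08529527 -0.21652944  0.74980033
  1.7108073 ]
[0.49169376 0.03889275 0.08810942] [-3.14157681e+00  1.45774131e-03 -3.06272391e+00] [ 0.12586591  0.44771287 -6.4705048 ] [ 0.00673082 -0.06423505  0.0142415 ]
```

View pics/c7.png

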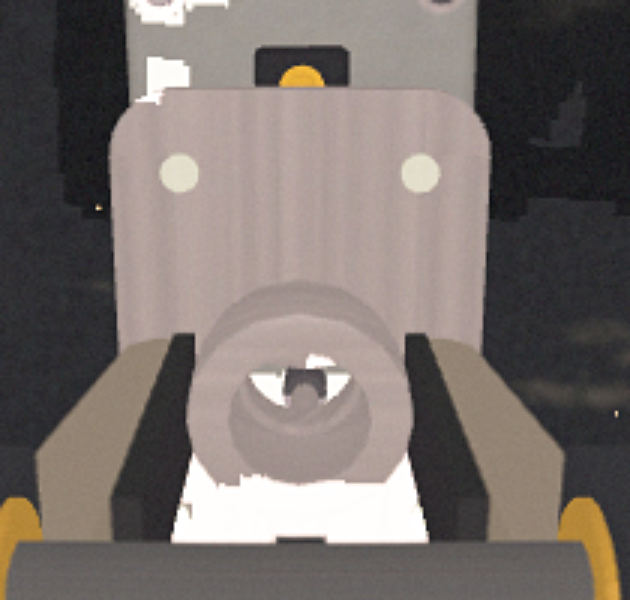

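```bash
cat > m4.py <<'E'
from h import *
np.set_printoptions(precision=4,suppress=True)
S=[];I=[];D=[]
for i in range(8):
    s=manip.state(); p,d=vision.grab_frame("wrist"); S.append(np.r_[s["position"],np.unwrap([3,s["ee_rot"][2]])[1]-np.pi, s["contact_force"]]); I.append(p);D.append(d)
S=np.array(S); print("mean",S.mean(0),"sd",S.std(0)[:4])
st=manip.state(); a=S.mean(0); st["position"]=a[:3]; st["ee_rot"]=np.array([np.pi,0,a[3]+np.pi]); c=cam("wrist",st); d=np.median(D,0); P=cloud(c,d); Rt=R.from_euler("xyz",st["ee_rot"]).as_matrix(); Q=(P-a[:3])@Rt
b=Q[250:300,250:312]; 
m=(b[...,2]>a[2]-.0875)&(b[...,2]<a[2]-.06); print("shaft pts",m.sum(),"tool lo/hi",b[m].min(0)*1000 if m.any() else 0,b[m].max(0)*1000 if m.any() else 0)
# hub top ring: contour on hub plane
m=np.zeros(d.shape,np.uint8); m[225:295,235:325]=((Q[...,2]>-.053)&(Q[...,2]<-.043))[225:295,235:325]
for k in cv2.findContours(m,cv2.RETR_CCOMP,cv2.CHAIN_APPROX_NONE)[0]:
    if len(k)>30:
        o,r=rays(c,k[:,0].astype(float)); o=Rt.T@(o-a[:3]); r=r@Rt; w=(o+r*((-.049-o[2])/r[:,2])[:,None])[:,:2]*1000; print("hub ring",len(k),cv2.minEnclosingCircle(np.float32(w)),cv2.fitEllipse(np.float32(w)))
h=cv2.cvtColor(I[-1],cv2.COLOR_BGR2HSV); m=cv2.inRange(h,(12,150,80),(35,255,255)); m[:140]=0; m[165:]=0;m[:,:260]=0;m[:,310:]=0
q=np.argwhere(m)[:,::-1].astype(float)
if len(q): w=plane(c,q,.036); print("sensor y mid",(w[:,1].min()+w[:,1].max())/2,"x min",w[:,0].min())
E
python3 m4.py
```

```text
mean [ 0.4917  0.0396  0.088   0.0801 -0.0903  0.0024 -5.8791] sd [0.0002 0.0004 0.0002 0.0006]
shaft pts 0 tool lo/hi 0 0
hub ring 310 ((2.1097500324249268, 0.2166992574930191), 24.403566360473633) ((1.7180233001708984, 0.17083771526813507), (36.170814514160156, 43.940914154052734), 179.5818328857422)
hub ring 121 ((1.0385420322418213, 0.2177867293357849), 11.863027572631836) ((0.8460135459899902, 0.2215111255645752), (22.002334594726562, 23.222219467163086), 0.6497530341148376)
sensor y mid 0.03531301629766982 x min 0.4371804386944038
```

Correcting for a small camera-height bias, the bore needs to go 1.9 mm towards the robot. The yaw is already matched at 4.6°. I'll shift, then enter the shaft slowly while watching the force.

carry_out(
  deltas=[
    {"translation": [0.19,0,0],"rotation": [0,0,0],"gripper": 3},
    {"translation": [0,0,1],"rotation": [0,0,0],"gripper": 3},
    {"translation": [0,0,0.4],"rotation": [0,0,0],"gripper": 3},
    {"translation": [0,0,0.4],"rotation": [0,0,0],"gripper": 3},
    {"translation": [0,0,0.3],"rotation": [0,0,0],"gripper": 3},
    {"translation": [0,0,0.2],"rotation": [0,0,0],"gripper": 3},
    {"translation": [0,0,0.2],"rotation": [0,0,0],"gripper": 3},
    {"translation": [0,0,0],"rotation": [0,0,0],"gripper": 3},
  ],
)

```text
time_s: 10.5
position: [0.4891, 0.0397, 0.0619]
ee_rot: [-3.142, -0.0, -3.061]
contact_force: [-0.1, -0.5, -5.5]
width: 0.428
finger_force: 35.0
```

```bash
cat > s.py <<'E'
from h import *
import sys
np.set_printoptions(precision=4,suppress=True)
S=[]
for i in range(int(sys.argv[1])):
    vision.grab_frame("wrist"); s=manip.state(); S.append(np.r_[s["position"],s["contact_force"],s["ft_torque"],s["width"]])
print(np.mean(S,0),manip.state()["time_s"])
E
python3 s.py 5
```

```text
[ 0.4893  0.0397  0.0623 -0.3214 -0.043  -5.6658  0.0343  0.0215 -0.0015
  0.4284] 10.75
```

It is over the taper with no contact force. I'll continue down to just above the pin.

carry_out(
  deltas=[
    {"translation": [0,0,0.2],"rotation": [0,0,0],"gripper": 3},
    {"translation": [0,0,0.2],"rotation": [0,0,0],"gripper": 3},
    {"translation": [0,0,0.2],"rotation": [0,0,0],"gripper": 3},
    {"translation": [0,0,0.2],"rotation": [0,0,0],"gripper": 3},
    {"translation": [0,0,0.2],"rotation": [0,0,0],"gripper": 3},
    {"translation": [0,0,0.3],"rotation": [0,0,0],"gripper": 3},
    {"translation": [0,0,0.3],"rotation": [0,0,0],"gripper": 3},
    {"translation": [0,0,0],"rotation": [0,0,0],"gripper": 3},
  ],
)

```text
time_s: 11.55
position: [0.4888, 0.0397, 0.0457]
ee_rot: [-3.141, -0.001, -3.061]
contact_force: [-0.5, -0.1, -5.5]
width: 0.424
finger_force: 35.0
```

```bash
python3 s.py 5
```

```text
[ 0.4892  0.0397  0.0461  0.0427  0.1068 -5.4042  0.0348 -0.0115  0.0029
  0.4272] 11.8
```

carry_out(
  deltas=[
    {"translation": [0,0,0.4],"rotation": [0,0,0],"gripper": 3},
    {"translation": [0,0,0.3],"rotation": [0,0,0],"gripper": 3},
    {"translation": [0,0,0.2],"rotation": [0,0,0],"gripper": 3},
    {"translation": [0,0,0.2],"rotation": [0,0,0],"gripper": 3},
    {"translation": [0,0,0.2],"rotation": [0,0,0],"gripper": 3},
    {"translation": [0,0,0.2],"rotation": [0,0,0],"gripper": 3},
    {"translation": [0,0,0.2],"rotation": [0,0,0],"gripper": 3},
    {"translation": [0,0,0],"rotation": [0,0,0],"gripper": 3},
  ],
)

```text
time_s: 12.6
position: [0.4889, 0.0397, 0.0289]
ee_rot: [-3.141, -0.001, -3.061]
contact_force: [-0.6, -0.6, -6.3]
width: 0.428
finger_force: 35.0
```

```bash
python3 s.py 4
```

```text
[ 0.4892  0.0397  0.0292  0.1807  0.3947 -5.7425  0.04    0.0072 -0.0147
  0.4268] 12.8
```

carry_out(
  deltas=[
    {"translation": [0,0,0.3],"rotation": [0,0,0],"gripper": 3},
    {"translation": [0,0,0.3],"rotation": [0,0,0],"gripper": 3},
    {"translation": [0,0,0.3],"rotation": [0,0,0],"gripper": 3},
    {"translation": [0,0,0.2],"rotation": [0,0,0],"gripper": 3},
    {"translation": [0,0,0.1],"rotation": [0,0,0],"gripper": 3},
    {"translation": [0,0,0.1],"rotation": [0,0,0],"gripper": 3},
    {"translation": [0,0,0.1],"rotation": [0,0,0],"gripper": 3},
    {"translation": [0,0,0],"rotation": [0,0,0],"gripper": 3},
  ],
)

```text
time_s: 13.6
position: [0.4891, 0.0397, 0.0151]
ee_rot: [3.142, -0.0, -3.061]
contact_force: [-0.9, -0.4, -4.7]
width: 0.423
finger_force: 35.0
```

```bash
python3 s.py 4
```

```text
[ 0.4892  0.0397  0.0152 -0.5074 -0.3858 -4.875   0.0553  0.1072 -0.0276
  0.4284] 13.8
```

Sensor spring contact is felt: the load is about 0.9 N lighter and a moment has appeared. I'll go on down in 1 mm steps to the seat.

carry_out(
  deltas=[
    {"translation": [0,0,0.1],"rotation": [0,0,0],"gripper": 3},
    {"translation": [0,0,0.05],"rotation": [0,0,0],"gripper": 3},
    {"translation": [0,0,0.05],"rotation": [0,0,0],"gripper": 3},
    {"translation": [0,0,0],"rotation": [0,0,0],"gripper": 3},
  ],
)

```text
time_s: 14.2
position: [0.4892, 0.0397, 0.0131]
ee_rot: [-3.142, 0.0, -3.061]
contact_force: [-0.5, 0.4, -5.4]
width: 0.425
finger_force: 35.0
```

```bash
python3 s.py 3
```

```text
[ 0.4892  0.0397  0.0132  0.1501 -0.3216 -4.6841  0.0157  0.098  -0.0033
  0.4298] 14.35
```

carry_out(
  deltas=[
    {"translation": [0,0,0.05],"rotation": [0,0,0],"gripper": 3},
    {"translation": [0,0,0.05],"rotation": [0,0,0],"gripper": 3},
    {"translation": [0,0,0],"rotation": [0,0,0],"gripper": 3},
  ],
)

```text
time_s: 14.65
position: [0.489, 0.0397, 0.0123]
ee_rot: [3.141, -0.0, -3.061]
contact_force: [-2.5, 0.1, 0.1]
width: 0.425
finger_force: 35.0
```

```bash
python3 s.py 3
```

```text
[ 0.489   0.0397  0.0123 -2.6412  0.0433  0.1726 -0.0511  0.5344  0.0042
  0.4288] 14.8
```

The seat now carries the weight. I'll release gently, then lift straight up.

carry_out(
  deltas=[
    {"translation": [0,0,0.02],"rotation": [0,0,0],"gripper": 4.2},
    {"translation": [0,0,0],"rotation": [0,0,0],"gripper": 4.6},
    {"translation": [0,0,0],"rotation": [0,0,0],"gripper": 5.5},
    {"translation": [0,0,0],"rotation": [0,0,0],"gripper": 7},
    {"translation": [0,0,0],"rotation": [0,0,0],"gripper": 7},
    {"translation": [0,0,0],"rotation": [0,0,0],"gripper": 7},
  ],
)

```text
time_s: 15.4
position: [0.4893, 0.0397, 0.012]
ee_rot: [3.142, 0.0, -3.061]
contact_force: [0.2, 0.1, -0.9]
width: 0.761
finger_force: 0.0
```

carry_out(
  deltas=[
    {"translation": [0,0,-1],"rotation": [0,0,0],"gripper": 7},
    {"translation": [0,0,-3],"rotation": [0,0,0],"gripper": 7},
    {"translation": [0,0,-4.5],"rotation": [0,0,0],"gripper": 7},
    {"translation": [0,0,-4.5],"rotation": [0,0,0],"gripper": 7},
    {"translation": [-1,-4,-2],"rotation": [0,0,0],"gripper": 7},
    {"translation": [-1,-4.5,0],"rotation": [0,0,0],"gripper": 7},
    {"translation": [0,-4.5,0],"rotation": [0,0,0.8],"gripper": 7},
    {"translation": [0,0,0],"rotation": [0,0,0],"gripper": 7},
  ],
)

```text
time_s: 16.2
position: [0.5196, -0.0954, 0.1635]
ee_rot: [-3.138, 0.002, -3.085]
contact_force: [-0.8, -0.1, 0.8]
width: 0.761
finger_force: 0.0
```

```bash
python3 g.py w8; cat > m5.py <<'E'
from h import *
import pickle
np.set_printoptions(precision=4,suppress=True)
st,p,d,c=pickle.load(open("w8.pkl","rb")); P=cloud(c,d); Z=P[...,2]
def rep(n,cx,cy,r,lo,hi,z):
    m=(np.hypot(P[...,0]-cx,P[...,1]-cy)<r)&(Z>lo)&(Z<hi)&(d>0); k=max(cv2.findContours(m.astype(np.uint8),cv2.RETR_EXTERNAL,cv2.CHAIN_APPROX_NONE)[0],key=len)[:,0].astype(float)
    w=plane(c,k,z)[:,:2]*1000; print(n,"zmed",np.median(Z[m]),cv2.minEnclosingCircle(np.float32(w)),cv2.fitEllipse(np.float32(w))[:2],"px",k.mean(0)); return m
rep("collar",.528,-.158,.035,.019,.05,.026)
rep("hub",.49,.04,.026,.055,.068,.062)
m=(abs(P[...,0]-.49)<.07)&(abs(P[...,1]-.04)<.05)&(Z>.034)&(Z<.047)&(d>0)
A=np.c_[P[m][:,:2]-[.49,.04],np.ones(m.sum())]; print("plate top plane",np.linalg.lstsq(A,P[m][:,2],rcond=None)[0])
E
python3 m5.py
```

```text
16.2 [ 0.51960847 -0.09541761  0.1634551 ] [-3.13832593e+00  2.12520461e-03 -3.08489684e+00] [-0.34422545  0.30148843  0.55454434  1.95038738 -0.19172852  0.93869883
  1.93110576]
collar zmed 0.025128910787177577 ((527.9473266601562, -156.3441619873047), 20.198429107666016) ((528.0281372070312, -156.28933715820312), (38.41537857055664, 39.462562561035156)) px [223.297  202.2673]
hub zmed 0.06105783262089645 ((488.9879455566406, 37.905731201171875), 20.646703720092773) ((489.7019958496094, 38.20252227783203), (34.74295425415039, 40.13314437866211)) px [419.3352 181.7418]
plate top plane [0.0001 0.003  0.0394]
```

View pics/w8.png

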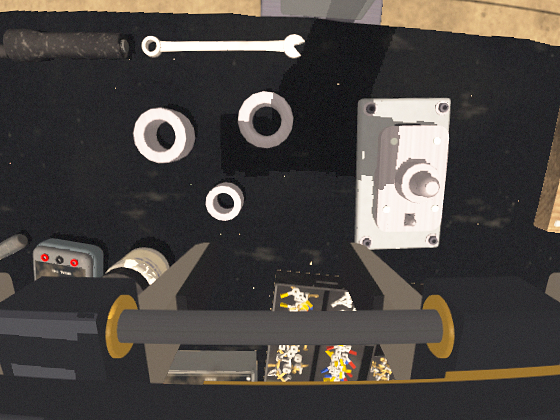

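The plate is home: its top plane is at 39.4 mm with a tilt of 3 mrad or less, and the pin shows in the slot at (410,219). The collar is at (224,202), which I take as world (0.5284, −0.157). On to the collar.

carry_out(
  deltas=[
    {"translation": [-0.2,-3,1],"rotation": [0,0,0],"gripper": 7},
    {"translation": [-0.3,-3.2,3],"rotation": [0,0,0],"gripper": 7},
    {"translation": [0,0,4],"rotation": [0,0,0],"gripper": 7},
    {"translation": [0,0,3.5],"rotation": [0,0,0],"gripper": 7},
    {"translation": [0,0,2],"rotation": [0,0,0],"gripper": 7},
    {"translation": [0,0,0],"rotation": [0,0,0],"gripper": 7},
  ],
)

```text
time_s: 16.85
position: [0.5264, -0.1477, 0.0245]
ee_rot: [3.14, -0.006, -3.073]
contact_force: [0.6, 0.6, -0.6]
width: 0.765
finger_force: 0.0
```

```bash
python3 s.py 3
```

```text
[ 0.5289 -0.1488  0.0273  0.2332 -0.1088 -0.011   0.0001 -0.0335  0.0003
  0.7613] 17.0
```

carry_out(
  deltas=[
    {"translation": [0.1,-0.8,0],"rotation": [0,0,0],"gripper": 7},
    {"translation": [0,0,0],"rotation": [0,0,0],"gripper": 7},
    {"translation": [0,0,2],"rotation": [0,0,0],"gripper": 7},
    {"translation": [0,0,2],"rotation": [0,0,0],"gripper": 7},
    {"translation": [0,0,0.9],"rotation": [0,0,0],"gripper": 7},
    {"translation": [0,0,0.4],"rotation": [0,0,0],"gripper": 7},
    {"translation": [0,0,0],"rotation": [0,0,0],"gripper": 7},
  ],
)

```text
time_s: 17.7
position: [0.5283, -0.158, -0.0259]
ee_rot: [-3.142, 0.0, -3.075]
contact_force: [-0.2, -0.0, -0.0]
width: 0.766
finger_force: 0.0
```

carry_out(
  deltas=[
    {"translation": [0,0,0],"rotation": [0,0,0],"gripper": 3},
    {"translation": [0,0,0],"rotation": [0,0,0],"gripper": 3},
    {"translation": [0,0,0],"rotation": [0,0,0],"gripper": 3},
    {"translation": [0,0,0],"rotation": [0,0,0],"gripper": 3},
    {"translation": [0,0,0],"rotation": [0,0,0],"gripper": 3},
    {"translation": [0,0,0],"rotation": [0,0,0],"gripper": 3},
  ],
  newtons=20,
)

```text
time_s: 18.3
position: [0.5285, -0.1577, -0.0257]
ee_rot: [3.141, 0.0, -3.075]
contact_force: [-1.4, 0.1, 3.8]
width: 0.426
finger_force: 20.0
```

```bash
python3 s.py 3
```

```text
[ 0.5285 -0.1577 -0.0257 -0.8808  0.8999  4.8843  0.3357  0.2255 -0.0688
  0.4211] 18.45
```

Gripped. I'll lift and look at the collar in hand with the camera above the shaft.

carry_out(
  deltas=[
    {"translation": [0,0,-1],"rotation": [0,0,0],"gripper": 3},
    {"translation": [0,0,-3],"rotation": [0,0,0],"gripper": 3},
    {"translation": [0,0,-4.5],"rotation": [0,0,0],"gripper": 3},
    {"translation": [0,0,-4.5],"rotation": [0,0,0],"gripper": 3},
    {"translation": [-0.9,4,-3],"rotation": [0,0,0],"gripper": 3},
    {"translation": [-1,4.5,-2.4],"rotation": [0,0,0],"gripper": 3},
    {"translation": [-1,4.5,-1.2],"rotation": [0,0,0],"gripper": 3},
    {"translation": [-1,4.5,0],"rotation": [0,0,0],"gripper": 3},
  ],
)

```text
time_s: 19.25
position: [0.5562, 0.0184, 0.1709]
ee_rot: [3.141, 0.004, -3.076]
contact_force: [0.3, -0.0, -2.5]
width: 0.424
finger_force: 20.0
```

carry_out(
  deltas=[
    {"translation": [0,2,0],"rotation": [0,0,0],"gripper": 3},
    {"translation": [0,0,0],"rotation": [0,0,0],"gripper": 3},
    {"translation": [0,0,0],"rotation": [0,0,0],"gripper": 3},
  ],
)

```text
time_s: 19.55
position: [0.5533, 0.0364, 0.1684]
ee_rot: [-3.141, -0.001, -3.074]
contact_force: [0.0, -0.9, -1.7]
width: 0.423
finger_force: 20.0
```

```bash
cat > m6.py <<'E'
from h import *
np.set_printoptions(precision=4,suppress=True)
S=[];D=[]
for i in range(6):
    s=manip.state(); p,d=vision.grab_frame("wrist"); S.append(np.r_[s["position"],s["ee_rot"][2]%(2*np.pi)-np.pi,s["contact_force"]]);D.append(d)
cv2.imwrite("pics/w9.png",p)
a=np.mean(S,0); print("pos/yaw/force",a)
s["position"]=a[:3]; s["ee_rot"]=np.array([np.pi,0,a[3]+np.pi]); c=cam("wrist",s); d=np.median(D,0); P=cloud(c,d); Z=P[...,2]; Rt=R.from_euler("xyz",s["ee_rot"]).as_matrix(); Q=(P-a[:3])@Rt
def big(m,mode=cv2.RETR_EXTERNAL): return max(cv2.findContours(m.astype(np.uint8),mode,cv2.CHAIN_APPROX_NONE)[0],key=len)[:,0].astype(float)
near=np.hypot(P[...,0]-.49,P[...,1]-.04)
for n,r,lo,hi,z in(("shaft",.02,.074,.1,.082),("hub",.027,.054,.1,.062)):
    m=(near<r)&(Z>lo)&(Z<hi)&(d>0); w=np.float32(plane(c,big(m),z)[:,:2]*1000); print(n,cv2.minEnclosingCircle(w),cv2.fitEllipse(w)[:2])
t=(np.hypot(Q[...,0],Q[...,1])<.024)&(Q[...,2]<-.02)&(Q[...,2]>-.07)&(d>0); zt=np.percentile(Q[t][:,2],10); print("collar z low/med/hi tool",np.percentile(Q[t][:,2],[2,10,50,90,98]))
m=t&(abs(Q[...,2]-np.median(Q[t][:,2]))<.006)&(abs(Q[...,1])<.0195)
A=np.c_[Q[m][:,:2],np.ones(m.sum())]; print("top plane",np.linalg.lstsq(A,Q[m][:,2],rcond=None)[0],m.sum())
zt=np.median(Q[m][:,2])
for k in cv2.findContours(m.astype(np.uint8),cv2.RETR_CCOMP,cv2.CHAIN_APPROX_NONE)[0]:
    if len(k)>25:
        o,r=rays(c,k[:,0].astype(float)); o=Rt.T@(o-a[:3]); r=r@Rt; w=np.float32((o+r*((zt-o[2])/r[:,2])[:,None])[:,:2]*1000); print("ring",len(k),cv2.minEnclosingCircle(w),cv2.fitEllipse(w)[:2])
cv2.imwrite("pics/c9.png",cv2.resize(p[80:330,150:420],(648,600)))
E
python3 m6.py
```

```text
pos/yaw/force [ 0.5536  0.0354  0.1685  0.0648 -0.0814 -0.3507 -2.1339]
shaft ((490.13262939453125, 39.84208679199219), 9.845915794372559) ((490.14910888671875, 39.70014190673828), (18.56449317932129, 18.84208869934082))
hub ((489.6054992675781, 40.09438705444336), 19.812551498413086) ((489.5721740722656, 40.04497528076172), (38.366943359375, 38.62725830078125))
collar z low/med/hi tool [-0.067  -0.0537 -0.0507 -0.0351 -0.0288]
top plane [ 0.0091  0.0052 -0.0504] 3278
ring 251 ((0.2830919921398163, -2.174936294555664), 22.03972625732422) ((0.7050438523292542, -0.47552990913391113), (39.38946533203125, 40.78478240966797))
ring 116 ((1.703348994255066, 0.2330443263053894), 11.458571434020996) ((1.265027642250061, 0.21214832365512848), (20.854551315307617, 22.137298583984375))
```

View pics/c9.png

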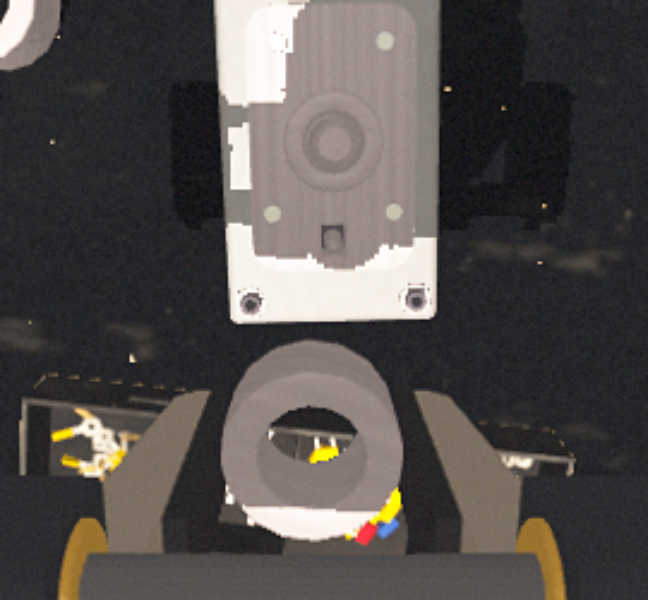

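The plate is flat on the seat with the pin in its slot at (332,238). The collar hangs level in the fingers, with its bore at (313,440). I'll move it over the shaft.

carry_out(
  deltas=[
    {"translation": [3.2,0.4,0],"rotation": [0,0,0],"gripper": 3},
    {"translation": [3.1,0.4,1],"rotation": [0,0,0],"gripper": 3},
    {"translation": [0,0,3],"rotation": [0,0,0],"gripper": 3},
    {"translation": [0,0,3],"rotation": [0,0,0],"gripper": 3},
    {"translation": [0,0,1.5],"rotation": [0,0,0],"gripper": 3},
    {"translation": [0,0,0],"rotation": [0,0,0],"gripper": 3},
    {"translation": [0,0,0],"rotation": [0,0,0],"gripper": 3},
  ],
)

```text
time_s: 20.55
position: [0.4908, 0.0402, 0.084]
ee_rot: [-3.141, 0.0, -3.076]
contact_force: [0.5, -0.5, -1.7]
width: 0.42
finger_force: 20.0
```

```bash
python3 s.py 6
```

```text
[ 0.4913  0.0407  0.0845  0.1592  0.1823 -2.2445  0.0178 -0.0051  0.0175
  0.4218] 20.85
```

carry_out(
  deltas=[
    {"translation": [0.15,-0.11,0],"rotation": [0,0,0],"gripper": 3},
    {"translation": [0,0,1],"rotation": [0,0,0],"gripper": 3},
    {"translation": [0,0,0.8],"rotation": [0,0,0],"gripper": 3},
    {"translation": [0,0,0.4],"rotation": [0,0,0],"gripper": 3},
    {"translation": [0,0,0.3],"rotation": [0,0,0],"gripper": 3},
    {"translation": [0,0,0.3],"rotation": [0,0,0],"gripper": 3},
    {"translation": [0,0,0.2],"rotation": [0,0,0],"gripper": 3},
    {"translation": [0,0,0],"rotation": [0,0,0],"gripper": 3},
  ],
)

```text
time_s: 21.65
position: [0.4889, 0.0395, 0.0534]
ee_rot: [-3.141, -0.0, -3.075]
contact_force: [-0.3, 0.6, -2.8]
width: 0.422
finger_force: 20.0
```

```bash
python3 s.py 4
```

```text
[ 0.4891  0.0395  0.0537 -0.3907  0.5791 -2.4119  0.0467  0.0093 -0.007
  0.4221] 21.85
```

carry_out(
  deltas=[
    {"translation": [0,0,0.3],"rotation": [0,0,0],"gripper": 3},
    {"translation": [0,0,0.3],"rotation": [0,0,0],"gripper": 3},
    {"translation": [0,0,0.3],"rotation": [0,0,0],"gripper": 3},
    {"translation": [0,0,0.2],"rotation": [0,0,0],"gripper": 3},
    {"translation": [0,0,0.2],"rotation": [0,0,0],"gripper": 3},
    {"translation": [0,0,0.1],"rotation": [0,0,0],"gripper": 3},
    {"translation": [0,0,0.1],"rotation": [0,0,0],"gripper": 3},
    {"translation": [0,0,0],"rotation": [0,0,0],"gripper": 3},
  ],
)

```text
time_s: 22.65
position: [0.4889, 0.0395, 0.0385]
ee_rot: [-3.142, -0.0, -3.075]
contact_force: [-0.0, -0.7, -2.5]
width: 0.422
finger_force: 20.0
```

```bash
python3 s.py 3
```

```text
[ 0.489   0.0395  0.0386  0.5015 -0.0788 -2.4107  0.0041 -0.0406  0.0213
  0.4225] 22.8
```

carry_out(
  deltas=[
    {"translation": [0,0,0.05],"rotation": [0,0,0],"gripper": 3},
    {"translation": [0,0,0.05],"rotation": [0,0,0],"gripper": 3},
    {"translation": [0,0,0.05],"rotation": [0,0,0],"gripper": 3},
    {"translation": [0,0,0],"rotation": [0,0,0],"gripper": 3},
  ],
)

```text
time_s: 23.2
position: [0.4889, 0.0395, 0.037]
ee_rot: [3.142, -0.0, -3.075]
contact_force: [0.3, 0.7, -1.3]
width: 0.421
finger_force: 20.0
```

```bash
python3 s.py 3
```

```text
[ 0.489   0.0395  0.0371 -0.2989  0.4693 -1.99   -0.0038 -0.0157 -0.0156
  0.4226] 23.35
```

carry_out(
  deltas=[
    {"translation": [0,0,0.04],"rotation": [0,0,0],"gripper": 3},
    {"translation": [0,0,0.04],"rotation": [0,0,0],"gripper": 3},
    {"translation": [0,0,0],"rotation": [0,0,0],"gripper": 3},
  ],
)

```text
time_s: 23.65
position: [0.489, 0.0395, 0.0363]
ee_rot: [3.142, 0.0, -3.075]
contact_force: [0.1, -0.2, -1.3]
width: 0.419
finger_force: 20.0
```

```bash
python3 s.py 3
```

```text
[ 0.489   0.0395  0.0363 -0.3705  0.0593 -1.2499  0.0129  0.0644  0.005
  0.4208] 23.8
```

The collar is just touching the hub, as the load is falling. Another 0.4 mm, then release.

carry_out(
  deltas=[
    {"translation": [0,0,0.04],"rotation": [0,0,0],"gripper": 3},
    {"translation": [0,0,0],"rotation": [0,0,0],"gripper": 3},
    {"translation": [0,0,0],"rotation": [0,0,0],"gripper": 4.2},
    {"translation": [0,0,0],"rotation": [0,0,0],"gripper": 4.6},
    {"translation": [0,0,0],"rotation": [0,0,0],"gripper": 5.5},
    {"translation": [0,0,0],"rotation": [0,0,0],"gripper": 7},
    {"translation": [0,0,0],"rotation": [0,0,0],"gripper": 7},
    {"translation": [0,0,0],"rotation": [0,0,0],"gripper": 7},
  ],
)

```text
time_s: 24.6
position: [0.489, 0.0395, 0.0358]
ee_rot: [-3.142, 0.0, -3.075]
contact_force: [0.5, -0.7, -0.7]
width: 0.758
finger_force: 0.0
```

carry_out(
  deltas=[
    {"translation": [0,0,-1],"rotation": [0,0,0],"gripper": 7},
    {"translation": [0,0,-3],"rotation": [0,0,0],"gripper": 7},
    {"translation": [0,0,-4],"rotation": [0,0,0],"gripper": 7},
    {"translation": [0,0,-4],"rotation": [0,0,0],"gripper": 7},
    {"translation": [-3,0,-2],"rotation": [0,0,0],"gripper": 7},
    {"translation": [-3,0,0],"rotation": [0,0,0],"gripper": 7},
    {"translation": [0,0,0],"rotation": [0,0,0],"gripper": 7},
    {"translation": [0,0,0],"rotation": [0,0,0],"gripper": 7},
  ],
)

```text
time_s: 25.4
position: [0.5483, 0.0432, 0.1759]
ee_rot: [-3.141, -0.001, -3.075]
contact_force: [0.2, -0.8, 0.3]
width: 0.758
finger_force: 0.0
```

```bash
python3 g.py w10; python3 - <<'E'
from h import *
import pickle
np.set_printoptions(precision=4,suppress=True)
st,p,d,c=pickle.load(open("w10.pkl","rb")); P=cloud(c,d); Z=P[...,2]; n=np.hypot(P[...,0]-.49,P[...,1]-.04)
m=(n<.028)&(Z>.075)&(Z<.1); k=max(cv2.findContours(m.astype(np.uint8),cv2.RETR_EXTERNAL,cv2.CHAIN_APPROX_NONE)[0],key=len)[:,0].astype(float)
w=np.float32(plane(c,k,.088)[:,:2]*1000); print("collar",cv2.fitEllipse(w)); r=m&(n>.013)&(n<.018)
A=np.c_[P[r][:,:2]-[.49,.04],np.ones(r.sum())]; print("top plane (expect .088)",np.linalg.lstsq(A,P[r][:,2],rcond=None)[0])
q=(abs(P[...,0]-.49)<.07)&(abs(P[...,1]-.04)<.05)&(Z>.034)&(Z<.047)&(d>0)
A=np.c_[P[q][:,:2]-[.49,.04],np.ones(q.sum())]; print("plate top",np.linalg.lstsq(A,P[q][:,2],rcond=None)[0])
E
```

```text
25.4 [0.54832117 0.04322619 0.17586453] [-3.14111370e+00 -9.17748652e-04 -3.07523242e+00] [-0.57937819  0.3262392   0.54054248  1.88449485 -0.19866949  0.98487127
  1.68574584]
collar ((489.17266845703125, 39.69831085205078), (38.49439239501953, 38.75876998901367), 83.80016326904297)
top plane (expect .088) [0.0016 0.0019 0.0872]
plate top [0.0004 0.0002 0.0393]
```

The collar is flat at its expected height, within 1 mm of the shaft axis, and the plate is flat and home. I'm handing in the job.

```bash
python3 -c "
from workcell import manip
print(manip.finish_job())"
```

```text
the job is handed in; nothing more can be done
None
```

I handed the job in at about 25 s of the 58 s limit: the index plate lies flat on the seat with the pin in its slot, and the collar sits flat on its hub within 1 mm of the shaft axis. The sensor pin was not read directly, and no verdict came back.

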